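# Lock the glass showcase and hold the key turned

### The arm

A 6-joint arm with a two-finger parallel gripper is mounted at the origin on the work surface. World frame = base frame: x ahead of the robot, y to its left, z up, the work surface at z = 0. Lengths are in m, angles in rad, forces in N, time in s.
With the tool pointing down it reaches from about 0.35 to 0.975 m from the base axis. Payload 7.1 kg.
Tool frame: the origin (TCP) lies on the centre line of the jaws, within the pads' length; the fingertips stand 17 mm ahead of it and the grasp point (between the pads) lies 2 mm behind it; z points along the fingers, y is the line along which they close (so a half turn about z gives the same grasp; the last joint's range is limited). The gripper opens to 88 mm and grips with 3 to 60 N. Pads are 20 mm wide; open, the fingers measure 115 mm over their backs; the gripper's body (75 mm by 178 mm) begins 61 mm behind the grasp point.
Start: joints at [1.242, 0.423, 1.63, -0, 1.089, -0.019], TCP at [0.191, 0.595, 0.24] pointing down, gripper open.
Joint ranges: [-3, 3], [-0.9, 2.11], [0.09, 2.58], [-1.31, 4.45], [0.11, 2.69], [-2.54, 2.54]. Speed limits (rad/s): [2.39, 2.39, 3.01, 3.14, 3.14, 3.14].

### API

Orientations are given as a unit quaternion [w, x, y, z].
In Python, from bench import manip gives the robot as it stands.
- The arm moves only by the shell command python3 -m handwheel 'ROWS'. ROWS is JSON, a list of rows, each an object with "translation": the shift along the world's x, y, z in cm, a list of three; "twist": the turn about the world's z in rad; "grip": the finger opening in cm, from 0 to 8.78. A call has 1 to 20 rows; each row shifts and turns the commanded pose from where the row before left it; what a row does not reach is not made up. A row lasts 1/12 s, in which the tool goes at most 41.7 mm and 7.16 degrees, less where a joint would pass 70% of its speed; a pose out of reach is approached as far as the arm can. A call is refused whole if a number of a shift passes 4.17 or a number of a turn 0.125, either way. A call with a gripper value outside its range is refused whole. The fingers move at their own pace and stop on an object; the grip force is fixed at half the most. Time passes only in rows, so rows that do not move let the fingers close. It gives the time, the measured TCP pose, the force, the opening and the grip force at its end, in the units of the state.
- manip.read_state(): the state, without advancing time (a new reading comes with each control period).
- manip.read_camera(name): name is "scene" or "top"; returns (picture, depth): 400x640x3 uint8, red, green, blue; 400x640 float32, m along the optical axis (not along the pixel's ray), 0 where there is no reading.
- manip.calibration(name): a dict with "K" (3x3 intrinsics, pixels), "R" (3x3) and "t" (3): a world point X has camera coordinates R X + t. Camera axes: x right, y down, z forward; pixel columns grow to the right and rows downward; lengths in m; the calibration is good to about 2 mm. A picture is of the moment at which its call begins. calibration takes no time and is no camera call.
- manip.close_job(): hands the job in; it is judged then, once.
The state is a dict: "clock": time; "joint_positions": joint angles; "qd": joint speeds; "tau": joint torques, N m; "ee_pos": TCP position; "tcp_rot": TCP orientation; "wrist_force": force on the tool from outside, world axes, zero at the start; "ft_torque": the same for the moment, N m; "grip_width": finger opening in m; "gripper_force": force on a finger pad.
Only numpy, scipy, OpenCV 4.12 (cv2) and the standard library are available. Lean on these libraries where they do the work, as an engineer would, in place of code of your own. Each camera call takes 0.05 s, during which the arm holds its last target. There are 200 camera calls.

### The job

Lock the glass showcase for the night: swing its sprung lever handle clockwise all the way to its stop, so that the bolts shoot out, and let it spring back; then take the orange-headed key from the key block, push it fully home in the orange-ringed lock cylinder, easing it past the sticky tumblers without forcing it (a little wiggle helps), and turn it a quarter turn clockwise. The cylinder is sprung and arms the case alarm only while it is held over, so finish with the key still in your grip and held turned. Leave the other keys and the goods on the counter and on the case where they are.

Things in the scene. Friction and masses are not known exactly. Their poses are not given: they have to be found in the camera images.
- case: Low table-top glass showcase, fixed, 360 (x) x 500 (y), yellow plinth. Origin: centre of its underside; its -x side faces the robot. Aluminium lock rail along the front edge, 70 wide, top at z 120, centre line at x -145, with the lever handle at y -45 and the lock cylinder at y +45. Bolt rods and keepers on the rail's front half rise 16 above it. Behind the rail the glass lid, top at z 117.
- handle_pivot (a point): On the upright axis of the lever handle, at mid-height of its bar (160 mm above the counter); turns with the case, not with the handle.
- handle_grip (a point): Centre of the handle's black grip, 95 mm from the pivot, turns with the handle. The grip is a level bar 20 wide, 16 high, from 55 to 130 mm from the pivot, with 32 mm clear under it. At rest the handle points along the case's -y (always along its own -y).
- handle (a joint): Angle of the lever handle, rad. 0 at rest; grows clockwise seen from above: the bar swings off the rail towards the robot (the case's -x); stop at 0.80. Sprung back to 0, takes about 4 N at the grip. It throws the bolts as it goes and leaves them out when it returns.
- bolt (a joint): Travel of the two coupled bolt rods on the rail, m: 0 drawn back, about 0.018 thrown into the keepers at the rail's ends. They stay where they are put. Until they are thrown the cylinder cannot be turned.
- keyway (a point): Centre of the keyway mouth on the cylinder's brass face, 126 mm above the counter, in an orange collar 31 across. z up along the bore, x across the slot, y along it; turns with the cylinder. Slot 4.6 (x) x 10.6 (y), 34 deep, flared to 8.6 x 14.6 over the top 5 mm. Sticky tumblers 12 and 21 mm down: up to 25 N to push past, or a light push while wiggling the key about z by some 4 degrees.
- lock (a joint): Turn of the lock cylinder, rad: 0 at rest (slot's wide side along the rail, the case's y), grows clockwise seen from above, stop at 1.571. Sprung back to 0 (0.06 N m to start, 0.09 at the stop); the key has about 0.1 rad of play in the slot.
- key_block: Wooden block, 64 (its x) x 160 (its y) x 42 high, fixed; three keys stand in its slots, blade down, 50 mm apart along its y. Origin: centre of its underside.
- key_orange: The key to use, 35 g: orange head 10 (x) x 30 (y) x 32 high; below it a steel blade 3.6 (x) x 9.6 (y) x 30 long, tapered over the last 5 mm; works either way round. Origin: centre of the head's underside (shoulder), z up. Stands in any of the three slots, shoulder on the block's top (z 42). Fully home in the lock its origin meets the keyway point.
- key_blue: Another key, blue head, same size, in the block; stays there.
- key_green: Another key, green head, same size, in the block; stays there.
- seal_tin: Round blue tin, 66 across, 26 high, on the counter. Origin: centre of its underside.
- water_pot: White porcelain cup, 80 across, 58 high, on the counter. Origin: centre of its underside.
- paperweight: Dark wooden bar, 28 (x) x 180 (y) x 18 high, on the counter. Origin: centre of its underside.
- ink_box: Red box, 36 (x) x 95 (y) x 22 high, lying on the glass lid. Origin: centre of its underside.

How it is judged:
On the way, in this order (a step that is already met when the one before it is completed fails the run):
1. the lever handle is swung to its stop and the bolts are thrown (value of joint handle above 0.74 rad and value of joint bolt above 0.015 m), for 0.05 s.
2. the handle has sprung back, the bolts stay out (value of joint handle below 0.08 rad and value of joint bolt above 0.015 m), for 0.2 s.
3. the orange key is fully home in the cylinder (z of key_orange in the frame of keyway below 0.003 m and horizontal distance between key_orange and keyway below 0.003 m and angle between the z axis of key_orange and the z axis of keyway, either way round below 0.1 rad), for 0.1 s.
4. the key is turned a quarter turn (all of step 3 and value of joint lock above 1.3 rad), for 0.2 s.
At the end, for the whole second after the job is handed in: The bolts are out (more than 15 mm), the handle is back at rest (within 0.08 rad), the orange key is fully home (shoulder within 3 mm of the keyway, upright) and the gripper still holds it (more than 2 N) with the cylinder turned more than 1.3 rad (all of step 2 and all of step 4 and contact force between the fingers and key_orange above 2 N); the arm keeps its last pose, push and grip.
It fails at once if the key is forced in (over 50 N between it and the lock before it is turned) (contact force between key_orange and lock above 50 N and value of joint lock below 0.2 rad).
It fails at once if another key is disturbed (distance of any of key_blue, key_green from where it was at the start of the episode above 0.01 m).
It fails at once if goods on the counter or the case are pushed about (distance of any of seal_tin, water_pot, paperweight, ink_box from where it was at the start of the episode above 0.02 m).
It also fails if it takes over 69 s, if anything falls off the work surface, if the arm or the gripper's body presses on something with over 40 N, if the wrist force passes 120 N, or if a joint passes its speed limit or range.

## Working session

There is one attempt and no reset: what is moved stays moved. The work goes in short steps, Python scripts to look and compute and a shell command to move; the robot and the scene stay as the last step left them, time stands still between calls to the robot, and variables do not carry over. Pictures are saved under pics/ and viewed, at most 10 in all, crops included, and the job is handed in when it is done.

```bash
mkdir -p pics; ls; python3 - <<'E'
from bench import manip
import cv2,numpy as np
for n in("top","scene"):
    p,d=manip.read_camera(n); cv2.imwrite(f"pics/{n}0.png",p[:,:,::-1]); np.savez(f"{n}0.npz",p=p,d=d)
    c=manip.calibration(n); print(n,np.round(c["K"],1).tolist(),np.round(c["R"],3).tolist(),np.round(c["t"],3).tolist())
print(manip.read_state())
E
```

```text
pics
top [[378.0, 0.0, 320.6], [0.0, 378.0, 202.3], [0.0, 0.0, 1.0]] [[0.029, -1.0, -0.006], [-0.99, -0.028, -0.136], [0.136, 0.01, -0.991]] [0.017, 0.561, 0.965]
scene [[384.5, 0.0, 318.4], [0.0, 384.5, 201.0], [0.0, 0.0, 1.0]] [[-0.62, 0.785, -0.003], [0.577, 0.453, -0.68], [-0.532, -0.423, -0.734]] [0.318, -0.249, 1.304]
{'clock': 0.1, 'joint_positions': array([ 1.24200662e+00,  4.23727720e-01,  1.63061818e+00, -3.00418716e-06,
        1.08859275e+00, -1.90349266e-02]), 'qd': array([-0.00081551, -0.00152637, -0.00036543,  0.00034001, -0.00086011,
       -0.00092536]), 'tau': array([-7.42397278e-04, -5.45613885e+01, -2.74325806e+01,  6.44512614e-02,
        1.88557827e-02, -5.80627147e-05]), 'ee_pos': array([0.19035741, 0.59480093, 0.23900052]), 'tcp_rot': array([-1.15144059e-04,  1.54258235e-01,  9.88030336e-01, -6.63080850e-04]), 'wrist_force': array([-0.38833137, -0.26364928,  0.05227532]), 'ft_torque': array([-0.01795683,  0.04110266, -0.02832228]), 'gripper_force': 0.0, 'grip_width': 0.08831993840267373}
```

View pics/top0.png

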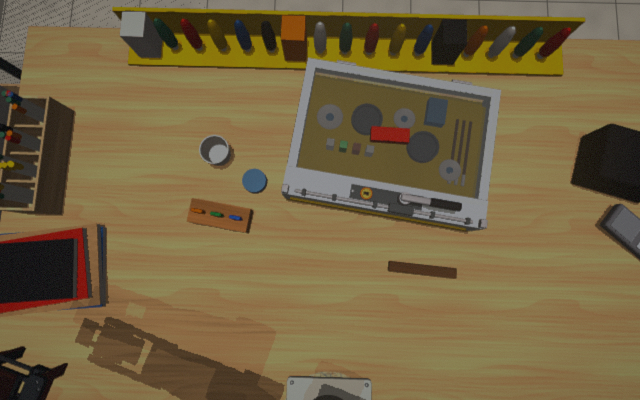

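View pics/scene0.png

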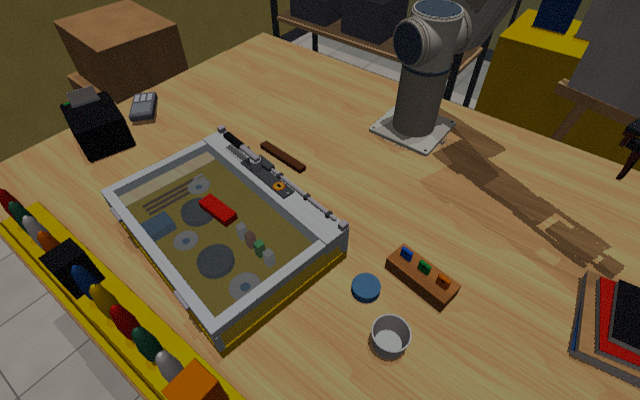

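The top view shows the keys at (197,211) orange, (216,213) green and (236,217) blue. The collar is at (367,193), the handle pivot near (405,199), the grip end near (460,206) and the paperweight at (422,270). The scene view agrees: collar (279,186), orange key (443,281).

```bash
cat >h.py <<'E'
from bench import manip
import cv2,numpy as np
def ray(n,uv,z):
    c=manip.calibration(n);K,R,t=[np.array(c[k]) for k in"KRt"]
    uv=np.atleast_2d(np.array(uv,float)); r=np.c_[uv,np.ones(len(uv))]@np.linalg.inv(K).T@R
    o=-R.T@t; return o+r*((z-o[2])/r[:,2])[:,None]
def blobs(p,lo,hi,box,mn=8):
    x0,y0,x1,y1=box; h=cv2.cvtColor(p,cv2.COLOR_RGB2HSV)[y0:y1,x0:x1]
    m=cv2.inRange(h,lo,hi); n,l,s,c=cv2.connectedComponentsWithStats(m)
    out=[]
    for i in range(1,n):
        if s[i,4]>=mn:
            q=np.argwhere(l==i)[:,::-1]+[x0,y0]; out.append((q.mean(0),s[i,4],q))
    return out
def axis(P):
    d=P[:,:2]-P[:,:2].mean(0); w,v=np.linalg.eigh(d.T@d); a=v[:,1]; return np.arctan2(a[1],a[0])
E
python3 - <<'E'
from h import *
B={"top":dict(key=(180,195,260,240),ring=(350,180,385,205)),"scene":dict(key=(385,240,465,305),ring=(265,175,295,197))}
for n in B:
    p=np.load(n+"0.npz")["p"]
    for nm,lo,hi in(("orange",(8,200,120),(20,255,255)),("green",(45,120,40),(80,255,255)),("blue",(100,120,60),(130,255,255))):
        for c,a,q in blobs(p,lo,hi,B[n]["key"]):
            P=ray(n,q,.074); print(n,nm,c.round(1),a,P.mean(0).round(4),round(axis(P),3))
    for c,a,q in blobs(p,(8,150,120),(28,255,255),B[n]["ring"]):
        print(n,"ring",c.round(1),a,ray(n,c,.126).round(4), (q.min(0),q.max(0)))
p=np.load("top0.npz")["p"]
for nm,z,lo,hi,box in(("grip",.168,(0,0,0),(180,255,45),(425,190,465,215)),("paperw",.018,(0,0,0),(180,255,90),(380,255,465,285)),("redbox",.139,(0,180,100),(6,255,255),(360,115,420,150))):
    for c,a,q in blobs(p,lo,hi,box,20):
        P=ray("top",q,z); print(nm,c.round(1),a,P.mean(0).round(4),round(axis(P),3))
a=cv2.resize(p[160:240,180:480,::-1],None,fx=2.6,fy=2.6,interpolation=cv2.INTER_CUBIC)
s=np.load("scene0.npz")["p"]
b=cv2.resize(s[120:240,210:360,::-1],(780,390)[:1]+(390,)) if 0 else cv2.resize(s[125:200,210:366,::-1],(780,375),interpolation=cv2.INTER_CUBIC)
cv2.imwrite("pics/z1.png",np.vstack([a,b]))
E
```

```text
top orange [195.7 209.9] 33 [0.5272 0.3513 0.074 ] 1.41
top green [215.3 213.6] 34 [0.5193 0.3005 0.074 ] 1.437
top blue [234.7 217.3] 33 [0.5112 0.2505 0.074 ] 1.374
top ring [365.9 192.9] 83 [[ 0.575  -0.0771  0.126 ]] (array([360, 188]), array([371, 198]))
scene orange [444.3 277.9] 47 [0.5259 0.3528 0.074 ] 1.393
scene green [425.3 264.7] 49 [0.5209 0.3053 0.074 ] 1.304
scene blue [407.  250.9] 43 [0.5132 0.2556 0.074 ] 1.399
scene ring [278.5 185.6] 65 [[ 0.5737 -0.0755  0.126 ]] (array([273, 182]), array([284, 189]))
grip [445.4 204.4] 213 [ 0.5462 -0.2557  0.168 ] 1.436
paperw [421.8 269.2] 699 [ 0.393  -0.2389  0.018 ] 1.489
redbox [389.9 133.8] 511 [ 0.7206 -0.1323  0.139 ] 1.532
```

View pics/z1.png

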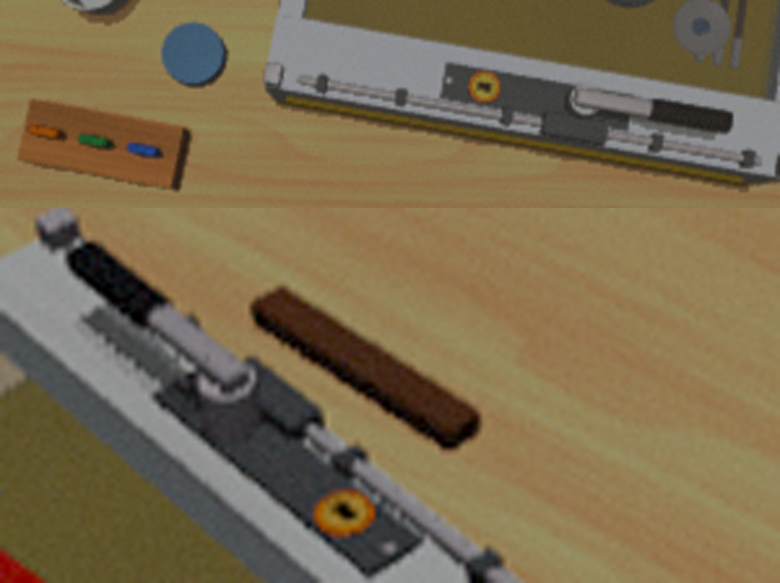

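Crop: the ring, handle and rods are all clear, with the rods about 20 mm in front of the ring. Case yaw is about -0.16, and the grip is near (0.545, -0.259). I'll move behind the handle with the fingers closed.

```bash
python3 -m handwheel '[{"translation":[1.3,-2.86,0],"twist":-0.0474,"grip":0},{"translation":[1.3,-2.86,0],"twist":-0.0474,"grip":0},{"translation":[1.3,-2.86,0],"twist":-0.0474,"grip":0},{"translation":[1.3,-2.86,0],"twist":-0.0474,"grip":0},{"translation":[1.3,-2.86,0],"twist":-0.0474,"grip":0},{"translation":[1.3,-2.86,0],"twist":-0.0474,"grip":0},{"translation":[1.3,-2.86,0],"twist":-0.0474,"grip":0},{"translation":[1.3,-2.86,0],"twist":-0.0474,"grip":0},{"translation":[1.3,-2.86,0],"twist":-0.0474,"grip":0},{"translation":[1.3,-2.86,0],"twist":-0.0474,"grip":0},{"translation":[1.3,-2.86,0],"twist":-0.0474,"grip":0},{"translation":[1.3,-2.86,0],"twist":-0.0474,"grip":0},{"translation":[1.3,-2.86,0],"twist":-0.0474,"grip":0},{"translation":[1.3,-2.86,0],"twist":-0.0474,"grip":0},{"translation":[1.3,-2.86,0],"twist":-0.0474,"grip":0},{"translation":[1.3,-2.86,0],"twist":-0.0474,"grip":0},{"translation":[1.3,-2.86,0],"twist":-0.0474,"grip":0},{"translation":[1.3,-2.86,0],"twist":-0.0474,"grip":0},{"translation":[1.3,-2.86,0],"twist":-0.0474,"grip":0},{"translation":[1.3,-2.86,0],"twist":-0.0474,"grip":0}]'; python3 -m handwheel '[{"translation":[1.3,-2.86,0],"twist":-0.0474,"grip":0},{"translation":[1.3,-2.86,0],"twist":-0.0474,"grip":0},{"translation":[1.3,-2.86,0],"twist":-0.0474,"grip":0},{"translation":[1.3,-2.86,0],"twist":-0.0474,"grip":0},{"translation":[1.3,-2.86,0],"twist":-0.0474,"grip":0},{"translation":[1.3,-2.86,0],"twist":-0.0474,"grip":0},{"translation":[1.3,-2.86,0],"twist":-0.0474,"grip":0},{"translation":[1.3,-2.86,0],"twist":-0.0474,"grip":0},{"translation":[1.3,-2.86,0],"twist":-0.0474,"grip":0},{"translation":[1.3,-2.86,0],"twist":-0.0474,"grip":0},{"translation":[0,0,0],"twist":0,"grip":0},{"translation":[0,0,0],"twist":0,"grip":0}]'
```

```text
clock: 1.77
ee_pos: [0.4507, 0.0216, 0.2396]
tcp_rot: [-0.0, 0.589, 0.808, -0.0]
wrist_force: [0.1, 1.6, 0.3]
grip_width: 0.0005
gripper_force: 0.0
clock: 2.77
ee_pos: [0.5804, -0.2639, 0.2388]
tcp_rot: [-0.001, 0.762, 0.647, -0.0]
wrist_force: [-0.1, 0.0, -0.7]
grip_width: 0.0004
gripper_force: 0.0
```

```bash
python3 -m handwheel '[{"translation":[0,0,-1.6],"twist":0,"grip":0},{"translation":[0,0,-1.6],"twist":0,"grip":0},{"translation":[0,0,-1.6],"twist":0,"grip":0},{"translation":[0,0,-1.6],"twist":0,"grip":0},{"translation":[0,0,-1.5],"twist":0,"grip":0},{"translation":[0,0,0],"twist":0,"grip":0},{"translation":[0,0,0],"twist":0,"grip":0}]'
python3 - <<'E'
import numpy as np
c=lambda x,y:np.array([.560,-.165])+x*np.array([.987,-.159])+y*np.array([.159,.987])
for th in(0,.2,.4,.6,.8,.84):
    u=np.array([-np.sin(th),-np.cos(th)]);n=np.array([np.cos(th),-np.sin(th)]);print(th,c(*(.095*u+.0235*n)).round(4))
E
```

```text
clock: 3.35
ee_pos: [0.5796, -0.2614, 0.1601]
tcp_rot: [-0.001, 0.761, 0.648, -0.0]
wrist_force: [-0.2, -0.6, 0.3]
grip_width: 0.0003
gripper_force: 0.0
0 [ 0.5681 -0.2625]
0.2 [ 0.5486 -0.2622]
0.4 [ 0.5295 -0.258 ]
0.6 [ 0.5116 -0.25  ]
0.8 [ 0.4957 -0.2387]
0.84 [ 0.4928 -0.2361]
```

```bash
python3 -m handwheel '[{"translation":[-0.6,0,0],"twist":0,"grip":0},{"translation":[-0.6,0,0],"twist":0,"grip":0},{"translation":[-0.98,0,0],"twist":-0.1,"grip":0},{"translation":[-0.98,0,0],"twist":-0.1,"grip":0},{"translation":[-0.96,0.2,0],"twist":-0.1,"grip":0},{"translation":[-0.95,0.22,0],"twist":-0.1,"grip":0},{"translation":[-0.9,0.38,0],"twist":-0.1,"grip":0},{"translation":[-0.89,0.42,0],"twist":-0.1,"grip":0},{"translation":[-0.8,0.55,0],"twist":-0.1,"grip":0},{"translation":[-0.4,0.27,0],"twist":-0.05,"grip":0},{"translation":[0,0,0],"twist":0,"grip":0},{"translation":[0,0,0],"twist":0,"grip":0}]'
```

```text
clock: 4.35
ee_pos: [0.5002, -0.243, 0.1619]
tcp_rot: [0.001, 0.946, 0.325, 0.001]
wrist_force: [1.6, -2.0, 1.9]
grip_width: 0.0009
gripper_force: 1.1
```

```bash
python3 -m handwheel '[{"translation":[-0.4,0.28,0],"twist":-0.05,"grip":0},{"translation":[-0.1,0.07,0],"twist":0,"grip":0},{"translation":[0,0,0],"twist":0,"grip":0}]'; python3 -m handwheel '[{"translation":[-0.15,0.12,0],"twist":0,"grip":0},{"translation":[0,0,0],"twist":0,"grip":0}]';python3 -m handwheel '[{"translation":[-0.15,0.12,0],"twist":0,"grip":0},{"translation":[0,0,0],"twist":0,"grip":0}]'
```

```text
clock: 4.6
ee_pos: [0.4956, -0.2393, 0.1614]
tcp_rot: [0.001, 0.954, 0.301, 0.001]
wrist_force: [1.5, -1.5, 2.6]
grip_width: 0.0007
gripper_force: 1.5
clock: 4.77
ee_pos: [0.4939, -0.2378, 0.161]
tcp_rot: [0.0, 0.954, 0.301, 0.0]
wrist_force: [2.6, -2.8, 1.7]
grip_width: 0.0006
gripper_force: 1.6
clock: 4.93
ee_pos: [0.4928, -0.2368, 0.1609]
tcp_rot: [0.001, 0.954, 0.301, 0.001]
wrist_force: [5.4, -2.9, 0.7]
grip_width: 0.0005
gripper_force: 2.8
```

```bash
python3 - <<'E'
from h import *
p,d=manip.read_camera("top");q,e=manip.read_camera("scene")
cv2.imwrite("pics/h1.png",np.hstack([cv2.resize(p[150:260,340:490,::-1],(400,293)),cv2.resize(q[100:210,200:350,::-1],(400,293))]))
E
```

```text
(no output)
```

View pics/h1.png

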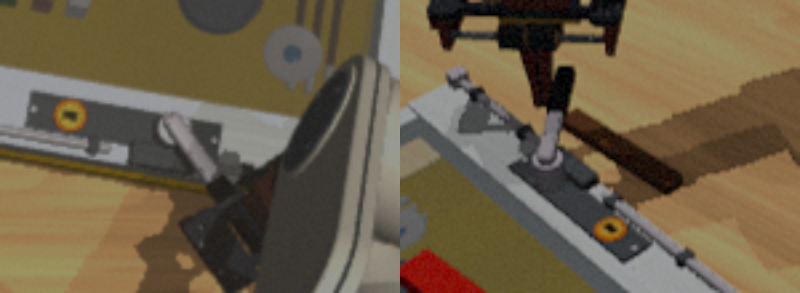

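The handle bar is swung out about 45° (pivot near crop px (170,130)) with the finger behind it. The force is rising, so I'll push slightly more to be sure it's on the stop.

```bash
python3 -m handwheel '[{"translation":[-0.15,0.12,0],"twist":0,"grip":0},{"translation":[0,0,0],"twist":0,"grip":0}]'; python3 -m handwheel '[{"translation":[-0.15,0.12,0],"twist":0,"grip":0},{"translation":[0,0,0],"twist":0,"grip":0}]'
```

```text
clock: 5.2
ee_pos: [0.4927, -0.2367, 0.1611]
tcp_rot: [0.002, 0.954, 0.301, 0.002]
wrist_force: [8.7, -7.4, -4.1]
grip_width: 0.0009
gripper_force: 5.7
clock: 5.37
ee_pos: [0.4926, -0.2367, 0.1613]
tcp_rot: [0.004, 0.954, 0.301, 0.003]
wrist_force: [13.7, -12.9, -9.3]
grip_width: 0.0002
gripper_force: 8.7
```

It's hard on the stop, with the position static and the force growing. Now back along the arc, clear, and up.

```bash
python3 -m handwheel '[{"translation":[0.8,-0.6,0],"twist":0.05,"grip":0},{"translation":[0.9,-0.6,0],"twist":0.1,"grip":0},{"translation":[0.8,-0.5,0],"twist":0.1,"grip":0},{"translation":[0.9,-0.42,0],"twist":0.1,"grip":0},{"translation":[0.9,-0.38,0],"twist":0.1,"grip":0},{"translation":[0.95,-0.22,0],"twist":0.1,"grip":0},{"translation":[0.96,-0.2,0],"twist":0.1,"grip":0},{"translation":[1,0,0],"twist":0.1,"grip":0},{"translation":[1,0,0],"twist":0.1,"grip":0},{"translation":[0.7,0,0],"twist":0.05,"grip":0},{"translation":[0.3,0,0],"twist":0,"grip":0},{"translation":[0,0,2],"twist":0,"grip":0},{"translation":[0,0,3],"twist":0,"grip":0},{"translation":[0,0,3],"twist":0,"grip":0},{"translation":[-1,3.5,0],"twist":0,"grip":0},{"translation":[-1,3.5,0],"twist":0,"grip":0},{"translation":[-1,3.5,0],"twist":0,"grip":0},{"translation":[-1,3.5,0],"twist":0,"grip":0},{"translation":[-1,3.5,0],"twist":0,"grip":2},{"translation":[-1,3.5,0],"twist":0,"grip":4}]'; python3 -m handwheel '[{"translation":[0,3.5,0],"twist":0,"grip":4},{"translation":[0,3.5,0],"twist":0,"grip":4},{"translation":[0,3.5,0],"twist":0,"grip":4},{"translation":[0,3.5,0],"twist":0,"grip":4},{"translation":[0,3.5,0],"twist":0,"grip":4},{"translation":[0,3.5,0],"twist":0,"grip":4},{"translation":[0,0,0],"twist":0,"grip":4},{"translation":[0,0,0],"twist":0,"grip":4}]'
```

```text
clock: 7.03
ee_pos: [0.5189, -0.0516, 0.2401]
tcp_rot: [-0.001, 0.729, 0.684, -0.001]
wrist_force: [0.7, -0.6, -1.1]
grip_width: 0.0105
gripper_force: 0.0
clock: 7.7
ee_pos: [0.5197, 0.158, 0.24]
tcp_rot: [-0.001, 0.728, 0.686, -0.001]
wrist_force: [0.7, 0.9, -0.6]
grip_width: 0.04
gripper_force: 0.0
```

```bash
python3 - <<'E'
from h import *
p,d=manip.read_camera("top")
P=[]
cv2.imwrite("pics/h2.png",cv2.resize(p[150:260,170:490,::-1],(800,275)))
for z,lo,hi,box in((.168,(0,0,0),(180,255,45),(425,190,475,235)),(.126,(8,150,120),(28,255,255),(350,180,385,205)),(.074,(8,200,120),(20,255,255),(180,195,260,240))):
    for c,a,q in blobs(p,lo,hi,box,20):
        P=ray("top",q,z); print(c.round(1),a,P.mean(0).round(4),round(axis(P),3))
E
```

```text
[445.4 204.3] 188 [ 0.5464 -0.2555  0.168 ] 1.429
[365.8 192.9] 86 [ 0.5748 -0.0769  0.126 ] 2.449
```

View pics/h2.png

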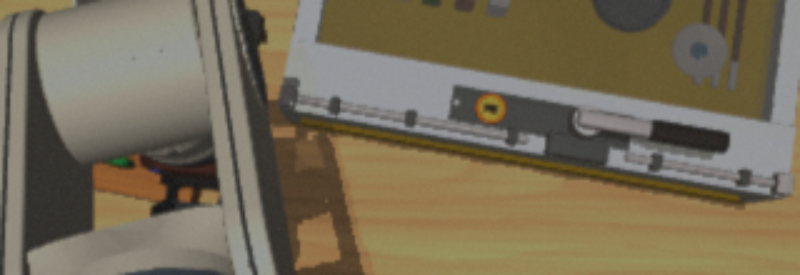

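The handle is back at rest and the rods reach the keepers at both ends. Next, over the orange key.

```bash
python3 -m handwheel '[{"translation":[0.1,2.8,0],"twist":-0.015,"grip":4},{"translation":[0.1,2.8,0],"twist":-0.015,"grip":4},{"translation":[0.1,2.8,0],"twist":-0.015,"grip":4},{"translation":[0.1,2.8,0],"twist":-0.015,"grip":4},{"translation":[0.1,2.8,0],"twist":-0.015,"grip":4},{"translation":[0.1,2.8,0],"twist":-0.015,"grip":4},{"translation":[0.1,2.6,0],"twist":-0.01,"grip":4},{"translation":[0,0,-2.5],"twist":0,"grip":4},{"translation":[0,0,-2.5],"twist":0,"grip":4},{"translation":[0,0,-2.5],"twist":0,"grip":4},{"translation":[0,0,-2.5],"twist":0,"grip":4},{"translation":[0,0,-2],"twist":0,"grip":4},{"translation":[0,0,0],"twist":0,"grip":4},{"translation":[0,0,0],"twist":0,"grip":4}]'
python3 - <<'E'
from h import *
p,d=manip.read_camera("scene")
cv2.imwrite("pics/k1.png",cv2.resize(p[200:320,370:490,::-1],(500,500)))
for c,a,q in blobs(p,(8,200,120),(20,255,255),(385,240,465,305)): print(c,a,ray("scene",c,.074))
E
```

```text
clock: 8.92
ee_pos: [0.5277, 0.3488, 0.1197]
tcp_rot: [-0.0, 0.762, 0.647, -0.002]
wrist_force: [1.5, 0.3, 0.4]
grip_width: 0.04
gripper_force: 0.0
```

View pics/k1.png

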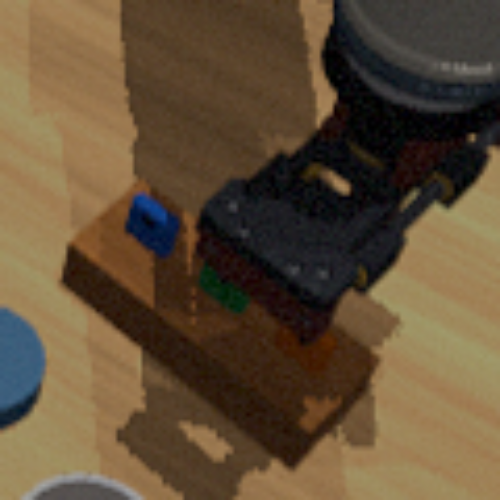

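The open jaws are over the orange key, which shows at crop (300,345), and the gripper body hides the rest. I'll shift 3 mm in +y, descend and close.

```bash
python3 -m handwheel '[{"translation":[0,0.32,0],"twist":0,"grip":4},{"translation":[0,0,-1.5],"twist":0,"grip":4},{"translation":[0,0,-1.5],"twist":0,"grip":4},{"translation":[0,0,-1.2],"twist":0,"grip":4},{"translation":[0,0,-0.8],"twist":0,"grip":4},{"translation":[0,0,0],"twist":0,"grip":4},{"translation":[0,0,0],"twist":0,"grip":4}]';  python3 -m handwheel '[{"translation":[0,0,0],"twist":0,"grip":0.5},{"translation":[0,0,0],"twist":0,"grip":0.5},{"translation":[0,0,0],"twist":0,"grip":0.5},{"translation":[0,0,0],"twist":0,"grip":0.5},{"translation":[0,0,0],"twist":0,"grip":0.5},{"translation":[0,0,0],"twist":0,"grip":0.5}]'
```

```text
clock: 9.55
ee_pos: [0.5281, 0.354, 0.0709]
tcp_rot: [-0.0, 0.762, 0.648, -0.0]
wrist_force: [1.4, 0.0, -0.2]
grip_width: 0.0399
gripper_force: 0.0
clock: 10.05
ee_pos: [0.527, 0.3539, 0.0706]
tcp_rot: [-0.001, 0.762, 0.648, -0.001]
wrist_force: [-3.2, 1.0, 1.8]
grip_width: 0.0102
gripper_force: 30.0
```

Key gripped at 10.2 mm. Lift and carry it over the cylinder.

```bash
python3 -m handwheel '[{"translation":[0,0,0.8],"twist":0,"grip":0.5},{"translation":[0,0,1.2],"twist":0,"grip":0.5},{"translation":[0,0,2.5],"twist":0,"grip":0.5},{"translation":[0,0,3.1],"twist":0,"grip":0.5},{"translation":[0,0,3.1],"twist":0,"grip":0.5},{"translation":[0,0,3.1],"twist":0,"grip":0.5},{"translation":[0,0,3.1],"twist":0,"grip":0.5},{"translation":[0.2,-1.4,0],"twist":0,"grip":0.5},{"translation":[0.32,-2.8,0],"twist":0,"grip":0.5},{"translation":[0.32,-2.8,0],"twist":0,"grip":0.5},{"translation":[0.32,-2.8,0],"twist":0,"grip":0.5},{"translation":[0.32,-2.8,0],"twist":0,"grip":0.5},{"translation":[0.32,-2.8,0],"twist":0,"grip":0.5},{"translation":[0.32,-2.8,0],"twist":0,"grip":0.5},{"translation":[0.32,-2.8,0],"twist":0,"grip":0.5},{"translation":[0.32,-2.8,0],"twist":0,"grip":0.5},{"translation":[0.32,-2.8,0],"twist":0,"grip":0.5},{"translation":[0.32,-2.8,0],"twist":0,"grip":0.5},{"translation":[0.32,-2.8,0],"twist":0,"grip":0.5},{"translation":[0.32,-2.8,0],"twist":0,"grip":0.5}]';  python3 -m handwheel '[{"translation":[0.32,-2.8,0],"twist":0,"grip":0.5},{"translation":[0.32,-2.8,0],"twist":0,"grip":0.5},{"translation":[0.2,-2.2,0],"twist":0,"grip":0.5},{"translation":[0,0,-2],"twist":0,"grip":0.5},{"translation":[0,0,-1.6],"twist":0,"grip":0.5},{"translation":[0,0,0],"twist":0,"grip":0.5},{"translation":[0,0,0],"twist":0,"grip":0.5},{"translation":[0,0,0],"twist":0,"grip":0.5}]'
python3 - <<'E'
from h import *
o=[]
for n,(x,y) in(("scene",(279,176)),("top",(367,193))):
    p,d=manip.read_camera(n); np.savez(n+"1.npz",p=p,d=d); o.append(cv2.resize(p[y-50:y+50,x-35:x+35,::-1],(390,557),interpolation=cv2.INTER_CUBIC))
cv2.imwrite("pics/l1.png",np.hstack(o)); print(manip.read_state()["ee_pos"])
E
```

```text
clock: 11.72
ee_pos: [0.5684, 0.0021, 0.2405]
tcp_rot: [0.001, 0.762, 0.648, 0.0]
wrist_force: [0.2, -0.7, 0.1]
grip_width: 0.0095
gripper_force: 30.0
clock: 12.38
ee_pos: [0.5772, -0.0742, 0.2047]
tcp_rot: [0.001, 0.762, 0.648, 0.0]
wrist_force: [0.4, -0.1, 0.6]
grip_width: 0.0099
gripper_force: 30.0
[ 0.57749554 -0.07395931  0.20497004]
```

View pics/l1.png

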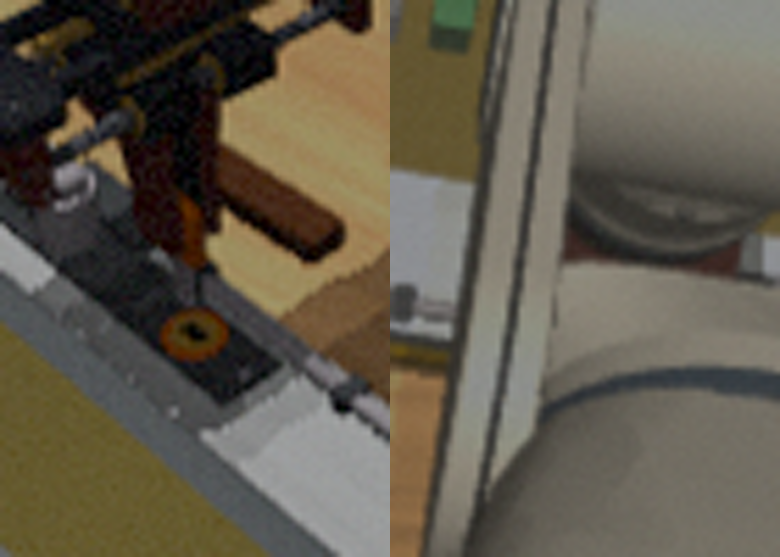

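The key hangs over the ring: head at scene crop (190,230), blade (200,285), ring (195,333). The arm blocks the top view. I'll compare these with predicted projections.

```bash
python3 - <<'E'
from h import *
c=manip.calibration("scene");K,R,t=[np.array(c[k]) for k in"KRt"]
def proj(X): v=K@(R@np.array(X)+t); return (v[:2]/v[2]).round(1)
p=np.load("scene1.npz")["p"]
tcp=np.array([.5773,-.0741]); ky=np.array([.160,.987]); kx=np.array([.987,-.160]); k=tcp-.0019*ky
for nm,z in(("shoulder",.176),("tip",.146),("top",.208)): print(nm,proj([*k,z]))
for s in(-1,1):
  for s2 in(-1,1): print("head bottom corner x,y",s,s2,proj([*(k+s*.005*kx+s2*.015*ky),.176]))
for cc,a,q in blobs(p,(5,170,60),(22,255,255),(262,150,300,200)): print(cc.round(1),a,q.min(0),q.max(0), ray("scene",cc,.126).round(4))
g=cv2.cvtColor(p,cv2.COLOR_RGB2GRAY); print(g[166:194,270:292])
E
```

```text
shoulder [275.7 171.1]
tip [276.7 180.3]
top [274.5 160.8]
head bottom corner x,y -1 -1 [273.4 167. ]
head bottom corner x,y -1 1 [281.4 173.4]
head bottom corner x,y 1 -1 [270.1 168.9]
head bottom corner x,y 1 1 [278.  175.4]
[291.2 160.2] 70 [283 153] [299 168] [[ 0.4837 -0.1126  0.126 ]]
[278.  166.9] 30 [276 162] [280 172] [[ 0.5243 -0.1223  0.126 ]]
[278.6 186. ] 70 [273 182] [284 190] [[ 0.5746 -0.0744  0.126 ]]
[[ 21  20  13  20  12  15  30  38  40  28  25  13  17  56 142 136 132 109
   97  22   9   4]
 [ 19  20  11  24  10  22  13  34  40  31  31  36  26  75 139 135 136 138
  133 103  68  12]
 [  6  20  22  24  19   8  28  40  37  34  50  94 116 122 141 137 138 135
  138 138 122  93]
 [ 25  13  20   7  13  16  17  33  34  25  56 126 147 143 140 138 139 139
  133 138 138 130]
 [ 24  36  57   7   7   7  14  27  36  34  56 124 146 143 140 143 140 138
  141 137 137 135]
 [ 44  87  92  76  18  21  26  30  30  33  47 112 145 143 139 140 141 141
  140 138 137 138]
 [ 42  78  87  89  54  37  38  34  39  37  32  75 122 143 142 140 140 139
  143 140 139 142]
 [ 28  26  53  66  77  44  
[... 1226 characters left out ...]
9  43  59  51  45  24  26  23
   43  68  67  61]
 [ 36  16  26  42  51  55  62  64  46  42  46  53  55  51  39  29  24  26
   21  44  68  58]
 [ 66  31  16  21  46  51  48  56  55  55  56  54  52  30  27  33  26  27
   29  24  36  52]
 [ 76  67  45  23  42  46  46  48  51  50  49  37  43  24  19  26  29  27
   30  25  21  22]
 [ 81  77  70  53  32  31  34  42  41  42  43  29  28  28  24  27  19  23
   20  31  22  28]
 [ 76  76  80  81  61  33  21  22  33  17  18  30  24  24  26  21  32  15
   33  27  24  31]
 [ 73  73  75  81  79  65  38  21  26  27  26  23  30  27  26  25  31  52
   51  31  32  19]
 [ 76  74  78  77  80  76  59  38  16  26  21  18  25  27  31  31  31  59
   55  32  19  16]]
```

```bash
python3 - <<'E'
from h import *
c=manip.calibration("scene");K,R,t=[np.array(c[k]) for k in"KRt"]
p=np.load("scene1.npz")["p"]
S=18;x0,y0=262,155
im=cv2.resize(cv2.convertScaleAbs(p[y0:y0+32,x0:x0+32,::-1],alpha=2),None,fx=S,fy=S,interpolation=cv2.INTER_NEAREST)
tcp=np.array([.5773,-.0741]); ky=np.array([.160,.987]); kx=np.array([.987,-.160]); k=tcp-.0019*ky
def pr(a,b,z):
    v=K@(R@np.array([*(k+a*kx+b*ky),z])+t); return tuple(int(q) for q in ((v[:2]/v[2])-[x0,y0]+.5)*S)
for a,b,z0,z1,col in((.005,.015,.176,.208,(255,255,0)),(.0018,.0048,.146,.176,(255,0,255))):
    for s in(-1,1):
        for s2 in(-1,1): cv2.line(im,pr(s*a,s2*b,z0),pr(s*a,s2*b,z1),col,1)
cv2.imwrite("pics/ov.png",im)
E
```

```text
(no output)
```

View pics/ov.png

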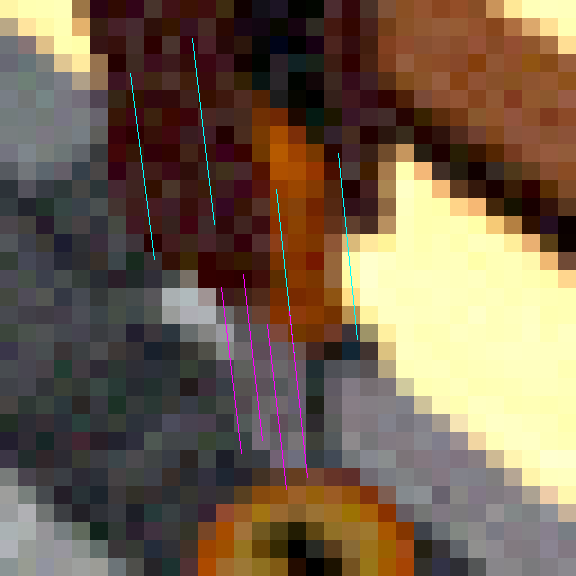

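The predicted blade outline (magenta) matches the grey blade pixels to within about 1 mm, so the in-hand estimate holds. I'll shift x by -2.8 mm, lower to the mouth, and then feel.

```bash
python3 -m handwheel '[{"translation":[-0.28,0,0],"twist":0,"grip":0.5},{"translation":[0,0,-0.8],"twist":0,"grip":0.5},{"translation":[0,0,-0.8],"twist":0,"grip":0.5},{"translation":[0,0,-0.3],"twist":0,"grip":0.5},{"translation":[0,0,0],"twist":0,"grip":0.5},{"translation":[0,0,0],"twist":0,"grip":0.5}]';python3 -m handwheel '[{"translation":[0,0,-0.2],"twist":0,"grip":0.5},{"translation":[0,0,0],"twist":0,"grip":0.5}]';python3 -m handwheel '[{"translation":[0,0,-0.2],"twist":0,"grip":0.5},{"translation":[0,0,0],"twist":0,"grip":0.5}]'
```

```text
clock: 12.98
ee_pos: [0.5738, -0.074, 0.1841]
tcp_rot: [-0.0, 0.762, 0.648, -0.0]
wrist_force: [0.1, 0.7, -0.6]
grip_width: 0.0096
gripper_force: 30.0
clock: 13.15
ee_pos: [0.574, -0.074, 0.1825]
tcp_rot: [-0.0, 0.762, 0.648, -0.0]
wrist_force: [0.3, -0.7, 0.3]
grip_width: 0.0098
gripper_force: 30.0
clock: 13.32
ee_pos: [0.574, -0.0741, 0.1805]
tcp_rot: [-0.0, 0.762, 0.648, -0.0]
wrist_force: [0.4, -0.4, -1.0]
grip_width: 0.0099
gripper_force: 30.0
```

```bash
for i in 1; do python3 -m handwheel '[{"translation":[0,0,-0.15],"twist":0,"grip":0.5},{"translation":[0,0,0],"twist":0,"grip":0.5}]';python3 -m handwheel '[{"translation":[0,0,-0.15],"twist":0,"grip":0.5},{"translation":[0,0,0],"twist":0,"grip":0.5}]'; python3 -m handwheel '[{"translation":[0,0,-0.15],"twist":0,"grip":0.5},{"translation":[0,0,0],"twist":0,"grip":0.5}]'; done | grep -E 'pos|force'
```

```text
ee_pos: [0.5739, -0.0741, 0.179]
wrist_force: [-0.3, -0.7, -0.4]
gripper_force: 30.0
ee_pos: [0.5739, -0.0741, 0.1775]
wrist_force: [0.2, -0.1, -0.7]
gripper_force: 30.0
ee_pos: [0.5739, -0.074, 0.1759]
wrist_force: [-0.5, -0.2, -0.1]
gripper_force: 30.0
```

It's well inside the slot with no force. Now ease down while wiggling ±0.06 rad.

```bash
python3 -m handwheel '[{"translation":[0,0,-0.1],"twist":0.06,"grip":0.5},{"translation":[0,0,-0.08],"twist":-0.12,"grip":0.5},{"translation":[0,0,-0.08],"twist":0.12,"grip":0.5},{"translation":[0,0,-0.08],"twist":-0.12,"grip":0.5},{"translation":[0,0,-0.08],"twist":0.12,"grip":0.5},{"translation":[0,0,-0.08],"twist":-0.12,"grip":0.5}]';python3 -m handwheel '[{"translation":[0,0,-0.08],"twist":0.12,"grip":0.5},{"translation":[0,0,-0.08],"twist":-0.12,"grip":0.5},{"translation":[0,0,-0.08],"twist":0.12,"grip":0.5},{"translation":[0,0,-0.08],"twist":-0.12,"grip":0.5}]'
```

```text
clock: 14.32
ee_pos: [0.574, -0.0743, 0.1712]
tcp_rot: [0.0, 0.775, 0.631, -0.0]
wrist_force: [-0.5, -1.4, 1.1]
grip_width: 0.0098
gripper_force: 30.0
clock: 14.65
ee_pos: [0.574, -0.0743, 0.168]
tcp_rot: [0.0, 0.775, 0.631, -0.0]
wrist_force: [0.8, -1.3, -0.5]
grip_width: 0.01
gripper_force: 30.0
```

```bash
python3 -m handwheel '[{"translation":[0,0,-0.08],"twist":0.12,"grip":0.5},{"translation":[0,0,-0.08],"twist":-0.12,"grip":0.5},{"translation":[0,0,-0.08],"twist":0.12,"grip":0.5},{"translation":[0,0,-0.08],"twist":-0.12,"grip":0.5},{"translation":[0,0,-0.08],"twist":0.12,"grip":0.5},{"translation":[0,0,-0.08],"twist":-0.12,"grip":0.5}]';python3 -m handwheel '[{"translation":[0,0,-0.08],"twist":0.12,"grip":0.5},{"translation":[0,0,-0.08],"twist":-0.12,"grip":0.5},{"translation":[0,0,-0.08],"twist":0.12,"grip":0.5},{"translation":[0,0,-0.08],"twist":-0.12,"grip":0.5}]'; python3 -m handwheel '[{"translation":[0,0,-0.08],"twist":0.12,"grip":0.5},{"translation":[0,0,-0.08],"twist":-0.12,"grip":0.5},{"translation":[0,0,-0.08],"twist":0.12,"grip":0.5},{"translation":[0,0,-0.08],"twist":-0.12,"grip":0.5}]'
```

```text
clock: 15.15
ee_pos: [0.5741, -0.0743, 0.1633]
tcp_rot: [0.0, 0.775, 0.631, -0.0]
wrist_force: [-0.7, -1.6, 0.8]
grip_width: 0.0099
gripper_force: 30.0
clock: 15.48
ee_pos: [0.574, -0.0743, 0.1601]
tcp_rot: [0.0, 0.775, 0.631, -0.0]
wrist_force: [-0.2, -1.8, 0.1]
grip_width: 0.0099
gripper_force: 30.0
clock: 15.82
ee_pos: [0.5741, -0.0743, 0.1569]
tcp_rot: [0.0, 0.775, 0.631, -0.0]
wrist_force: [-1.1, -1.6, -0.5]
grip_width: 0.0098
gripper_force: 30.0
```

```bash
python3 -m handwheel '[{"translation":[0,0,-0.06],"twist":0.12,"grip":0.5},{"translation":[0,0,-0.06],"twist":-0.12,"grip":0.5},{"translation":[0,0,-0.06],"twist":0.06,"grip":0.5},{"translation":[0,0,0],"twist":0,"grip":0.5}]';python3 -m handwheel '[{"translation":[0,0,-0.06],"twist":0,"grip":0.5},{"translation":[0,0,0],"twist":0,"grip":0.5}]'; python3 -m handwheel '[{"translation":[0,0,-0.05],"twist":0,"grip":0.5},{"translation":[0,0,0],"twist":0,"grip":0.5}]'
```

```text
clock: 16.15
ee_pos: [0.574, -0.0743, 0.155]
tcp_rot: [0.0, 0.761, 0.649, -0.0]
wrist_force: [0.0, -1.8, -0.4]
grip_width: 0.01
gripper_force: 30.0
clock: 16.32
ee_pos: [0.5741, -0.0743, 0.1545]
tcp_rot: [0.0, 0.762, 0.648, -0.0]
wrist_force: [-0.5, -1.9, 1.2]
grip_width: 0.01
gripper_force: 30.0
clock: 16.48
ee_pos: [0.5741, -0.0742, 0.1544]
tcp_rot: [0.0, 0.762, 0.648, -0.0]
wrist_force: [-2.3, -1.4, 6.0]
grip_width: 0.0099
gripper_force: 30.0
```

Seated: contact is at TCP z 0.1544, as predicted. Now turn clockwise about the key axis.

```bash
python3 -m handwheel '[{"translation":[0.018,-0.012,0],"twist":-0.12,"grip":0.5},{"translation":[0.018,-0.012,0],"twist":-0.12,"grip":0.5},{"translation":[0.018,-0.012,0],"twist":-0.12,"grip":0.5},{"translation":[0.018,-0.012,0],"twist":-0.12,"grip":0.5},{"translation":[0,0,0],"twist":0,"grip":0.5}]'; python3 -m handwheel '[{"translation":[0.018,-0.012,0],"twist":-0.12,"grip":0.5},{"translation":[0.018,-0.012,0],"twist":-0.12,"grip":0.5},{"translation":[0.018,-0.012,0],"twist":-0.12,"grip":0.5},{"translation":[0.004,-0.02,0],"twist":-0.12,"grip":0.5},{"translation":[0,0,0],"twist":0,"grip":0.5}]'; python3 -c "
from bench import manip;s=manip.read_state();print(s['ft_torque'],s['joint_positions'])"
```

```text
clock: 16.9
ee_pos: [0.5746, -0.0746, 0.1544]
tcp_rot: [-0.0, 0.895, 0.445, -0.0]
wrist_force: [-2.6, -1.4, 6.3]
grip_width: 0.0098
gripper_force: 30.0
clock: 17.32
ee_pos: [0.575, -0.0752, 0.1544]
tcp_rot: [-0.0, 0.976, 0.22, -0.0]
wrist_force: [-2.0, -0.6, 6.6]
grip_width: 0.0098
gripper_force: 30.0
[-0.25439725  0.74729518  0.04856667] [-1.50426168e-01  4.68879145e-01  1.78957906e+00 -2.31711403e-04
  8.83669412e-01  9.77435301e-01]
```

```bash
python3 -m handwheel '[{"translation":[0.004,-0.02,0],"twist":-0.12,"grip":0.5},{"translation":[0.004,-0.02,0],"twist":-0.12,"grip":0.5},{"translation":[0.004,-0.02,0],"twist":-0.12,"grip":0.5},{"translation":[0.004,-0.02,0],"twist":-0.12,"grip":0.5},{"translation":[0,0,0],"twist":0,"grip":0.5}]'; python3 -m handwheel '[{"translation":[0.004,-0.02,0],"twist":-0.12,"grip":0.5},{"translation":[0,0,0],"twist":0,"grip":0.5},{"translation":[0,0,0],"twist":0,"grip":0.5}]'; python3 - <<'E'
from h import *
s=manip.read_state();print(s['ft_torque'],s['joint_positions'])
p,d=manip.read_camera("scene"); cv2.imwrite("pics/f.png",cv2.resize(p[125:215,210:350,::-1],(780,501)))
for cc,a,q in blobs(p,(5,170,60),(22,255,255),(262,150,300,200)): print(cc.round(1),a,q.min(0),q.max(0))
E
```

```text
clock: 17.73
ee_pos: [0.5751, -0.0759, 0.1544]
tcp_rot: [-0.0, 1.0, -0.018, -0.0]
wrist_force: [-2.7, -1.0, 6.5]
grip_width: 0.0098
gripper_force: 30.0
clock: 17.98
ee_pos: [0.5751, -0.076, 0.1544]
tcp_rot: [-0.0, 0.997, -0.075, -0.0]
wrist_force: [-2.7, -0.3, 5.9]
grip_width: 0.0096
gripper_force: 30.0
[-0.13543151  0.80284679  0.0853101 ] [-1.51944616e-01  4.69206127e-01  1.78895710e+00 -3.03084631e-05
  8.84207466e-01  1.56985439e+00]
[277.2 185.7] 59 [273 177] [284 190]
```

View pics/f.png

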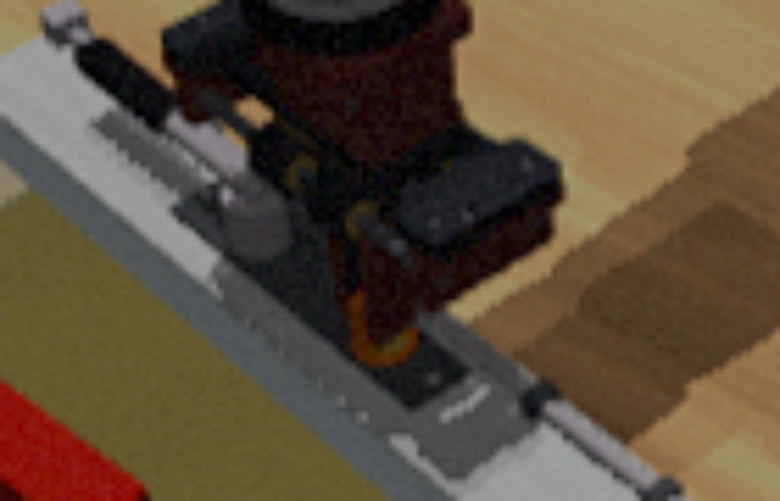

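The key is down in the ring with the gripper turned 90°, and the handle is at rest. The moment of 0.085 N m fits a spring near its stop. I'll add a small margin, hold, and hand in.

```bash
python3 -m handwheel '[{"translation":[0,0,0],"twist":-0.05,"grip":0.5},{"translation":[0,0,0],"twist":0,"grip":0.5},{"translation":[0,0,0],"twist":0,"grip":0.5},{"translation":[0,0,0],"twist":0,"grip":0.5}]'; python3 -c "
from bench import manip;s=manip.read_state();print(s['ft_torque']);print(manip.close_job())"
```

```text
clock: 18.37
ee_pos: [0.5751, -0.0761, 0.1544]
tcp_rot: [0.0, 0.995, -0.1, -0.0]
wrist_force: [-3.6, 0.1, 7.0]
grip_width: 0.0101
gripper_force: 30.0
[-0.1423818   0.8796418   0.10497766]
the job is handed in; nothing more can be done
None
```

I handed the job in at 18.4 s with the bolts thrown, the handle back at rest, and the orange key fully home, gripped at 30 N and held about a quarter turn clockwise; the judge's verdict was not shown.

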